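# Hold the lap drive's tensioner back for a belt change

### The arm

A 6-joint arm with a two-finger parallel gripper is mounted at the origin on a cart in front of the work surface, level with it; the furniture and walls round the work are solid. World frame = base frame: x ahead of the robot, y to its left, z up, the work surface at z = 0. Lengths are in m, angles in rad, forces in N, time in s.
With the tool pointing down it reaches from about 0.25 to 0.775 m from the base axis. Payload 8.9 kg.
Tool frame: the origin (TCP) lies on the front face of the gripper's body, between the roots of the fingers; the fingertips stand 73 mm ahead of it and the grasp point (between the pads) lies 54 mm ahead of it (env.tip_reach is the distance from the TCP to the fingertips, in m); x points along the fingers, y is the direction in which the jaws open and shut, and the axes are right-handed (so a half turn about x gives the same grasp; the last joint's range is limited). The gripper opens to 85 mm and grips with 20 to 120 N. Pads are 22 mm wide; open, the fingers measure 114 mm over their backs; the gripper's body (76 mm by 85 mm) begins 54 mm behind the grasp point. The pads swing forward as they close: fully open they stand 13 mm farther back than shut.
Start: joints at [-1.246, 0.291, -0.153, 1.127, 0, 1.431], TCP at [0.235, -0.47, 0.304] pointing down, gripper open.
Joint ranges: [-2.52, 2.52], [-0.91, 1.74], [-1.3, 1.37], [-1.96, 2.02], [-1.52, 1.47], [-3.14, 3.14]. Speed limits (rad/s): [2.22, 2.22, 2.79, 3.14, 3.14, 3.14].

### API

Orientations are given as a 3x3 rotation matrix whose columns are the frame's x, y, z axes.
In Python, from station import env gives the robot as it stands. Calls block until the motion is done:
- env.move_to(position, orientation): joint-space move of the TCP to a pose.
- env.movel(position, ori=None, rate=0.15): straight line of the TCP; ori=None keeps the orientation; rate is the mean speed in m/s.
- env.move_j(angles): joint-space move.
- env.move_gripper(opening): finger opening in m; the grip force is fixed at half the most; returns when the fingers have stopped.
- env.hold(seconds).
- env.inverse_kinematics(position, orientation): joint angles nearest the present ones, or None.
- env.capture(name): name is "side" or "top" or "wrist"; returns a dict with "img" (400x640x3 uint8, red, green, blue), "range_z" (400x640 float32, m along the optical axis (not along the pixel's ray), 0 where there is no reading), "camera_matrix" (3x3 intrinsics, pixels), "extrinsics" (4x4, takes a point from world to camera coordinates). Camera axes: x right, y down, z forward; pixel columns grow to the right and rows downward; lengths in m; the calibration is good to about 2 mm. A picture is of the moment at which its call begins.
A pose or a line that the arm cannot do raises env.IKError and nothing moves.
- env.sign_off(): hands the job in, once; it reports no verdict.
Readings, each from a call of its own:
- env.current_time(): time.
- env.current_qpos(): joint angles.
- env.current_qd(): joint speeds.
- env.current_effort(): joint torques, N m.
- env.current_ee_pos(): TCP position.
- env.current_tool_rot(): TCP orientation.
- env.current_wrist_force(): force on the tool from outside, world axes, zero at the start.
- env.current_torque(): the same for the moment, N m.
- env.current_grip_width(): finger opening in m.
Only numpy, scipy, OpenCV 4.12 (cv2) and the standard library are available. Lean on these libraries where they do the work, as an engineer would, in place of code of your own. Each camera call takes 0.05 s, during which the arm holds its last target. There are 200 camera calls.

### The job

The lap drive is going to get a new belt. First turn the turnbutton at the front of the drive a quarter turn, so that it lies squarely across the front edge of the hinged frame and secures it; then push the sprung tensioner arm back by its upright pin, away from the line of the two pulleys and past the click of its pawl, and keep holding it there: it springs back if let go, so finish with the gripper still holding the arm back. Leave the small jar, the spare gear and the shallow dish where they stand.

Things in the scene. Friction and masses are not known exactly. Their poses are not given: they have to be found in the camera images.
- drive_base: Base of the lap drive, a fixed dark steel slab, top 18 mm above the work surface. Origin on the work surface; x away from the robot (slab -135 to +90 mm), y left (-130 to +130), z up; turned by up to 20 degrees. In its frame: turnbutton axis (-103, 0); flat pulleys at (-30, 85), radius 22, and (-30, -85), radius 30, hubs up to 44 mm high; arm pivot (45, 75) mm.
- drive_frame (a joint): Grey hinged frame plate 172 x 250 x 8 mm lying on the base (top 26 mm above the work surface), hinged on its far edge; it carries the pulleys and the tensioner and weighs about 1 kg. 0 rad = flat and shut (as it starts), positive = front edge lifted, at most 0.5. Its front edge is at x = -85 mm of the base.
- turnbutton (a joint): Steel bar 64 x 16 mm, 28 to 36 mm above the work surface, turning about its middle, with a thumb fin along it, 42 long, 10 thick, 36 to 60 mm high. 0 rad = along the base's y, frame free; positive counter-clockwise from above; stops at +-1.66. At +1.57 or -1.57 (both good) it lies across the frame's edge and secures it. Starts within +-0.5; friction 0.06 N m keeps it where it is left.
- fin_top (a point): Centre of the top of the turnbutton's thumb fin, on the turning axis, 60 mm above the work surface.
- tensioner (a joint): Angle of the sprung arm. 0 = at rest, pin at (0, -31) mm of the base, 0.40 rad to the front of the base's -y; positive = pushed back (counter-clockwise from above, pin towards base +x); stop at 0.60. About 4.5 N at the pin at rest, 10 N pushed back; the pawl rides over a tooth from 0.15 to 0.39 (up to 5 N more), then clicks in but does not carry the arm. Past the click: over 0.41.
- idler_arm: The tensioner arm: steel bar, 42 to 48 mm above the work surface, 115 mm from its upright pivot to its push pin, black idler roller under it, toothed disc and brass pawl round the pivot. Origin on the pivot axis, 30 mm above the work surface; turns with the arm.
- push_pin (a point): Centre of the top of the push pin, 85 mm above the work surface: a plain upright steel pin, diameter 12 mm, that stands on the end of the tensioner arm from 48 to 85 mm above the work surface; it moves with the arm.
- pivot_top (a point): Point on the tensioner arm's upright pivot axis, 85 mm above the work surface (115 mm from the pin).
- small_jar: Bystander: small closed jar with a black cap, 30 mm wide, 42 mm high, right of the drive, beyond the black cord. Origin at the centre of its underside.
- spare_gear: Bystander: brass index gear lying flat, 50 mm wide, 16 mm high, right of the drive, beyond the black cord. Origin at the centre of its underside.
- shallow_dish: Bystander: shallow grey dish, 45 mm wide, 10 mm high, left of the drive. Origin at the centre of its underside.

How it is judged:
On the way, in this order (a step that is already met when the one before it is completed fails the run):
1. the turnbutton lies across the frame's front edge, the frame shut, the tensioner arm still forward ((value of joint turnbutton above 1.3 rad or value of joint turnbutton below -1.3 rad) and value of joint drive_frame below 0.04 rad and value of joint tensioner below 0.15 rad), for 0.2 s.
2. the tensioner arm is pushed back past its click (value of joint tensioner above 0.41 rad), for 0.2 s.
At the end, for the whole second after the job is handed in: The turnbutton is within about 15 degrees of square across the frame's front edge, the frame is shut (under 0.04 rad), and the tensioner arm is held by the gripper (over 2 N of contact) past its click (joint over 0.41 rad) through the last second ((value of joint turnbutton above 1.3 rad or value of joint turnbutton below -1.3 rad) and value of joint drive_frame below 0.04 rad and value of joint tensioner above 0.41 rad and contact force between any of the fingers, the arm and idler_arm above 2 N); the arm keeps its last pose, push and grip.
It fails at once if the small jar, the spare gear or the shallow dish is shifted by more than 30 mm, or the jar tipped over (distance of any of small_jar, spare_gear, shallow_dish from where it was at the start of the episode above 0.03 m or angle between small_jar's own z axis and vertical above 0.6 rad).
It also fails if it takes over 54 s, if anything falls off the work surface, if the arm or the gripper's body presses on something with over 40 N, if the wrist force passes 120 N, or if a joint passes its speed limit or range.

## Working session

There is one attempt and no reset: what is moved stays moved. The work goes in short steps, each a Python script; the robot and the scene stay as the last script left them, time stands still between calls to the robot, and variables do not carry over. Pictures are saved under pics/ and viewed, about 8 in all and at most 12, crops included, and the job is handed in when it is done.

```bash
mkdir -p pics; ls
python3 - <<'E'
from station import env
import cv2,numpy as np
for n in("top","side"):
    c=env.capture(n); cv2.imwrite(f"pics/{n}0.png",c["img"][:,:,::-1]); np.savez(f"{n}0.npz",**c)
    E=c["extrinsics"]; print(n,c["camera_matrix"].round(1).tolist(),(-E[:3,:3].T@E[:3,3]).round(3), E[:3,:3].round(2).tolist())
print(env.current_time(),env.current_tool_rot().round(3).tolist(),env.tip_reach)
E
```

```text
pics
top [[379.0, 0.0, 319.5], [0.0, 379.0, 199.6], [0.0, 0.0, 1.0]] [ 0.354 -0.105  0.957] [[0.05, -1.0, 0.0], [-0.98, -0.05, -0.2], [0.2, 0.01, -0.98]]
side [[491.0, 0.0, 315.5], [0.0, 491.0, 209.1], [0.0, 0.0, 1.0]] [-0.025 -1.078  0.826] [[0.88, -0.48, 0.02], [-0.25, -0.48, -0.84], [0.41, 0.73, -0.54]]
0.1 [[-0.0, 0.447, -0.894], [0.001, -0.894, -0.447], [-1.0, -0.001, -0.0]] 0.0726
```

View pics/top0.png

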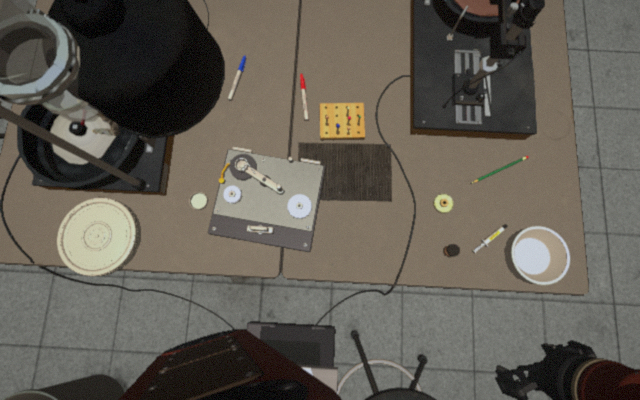

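View pics/side0.png

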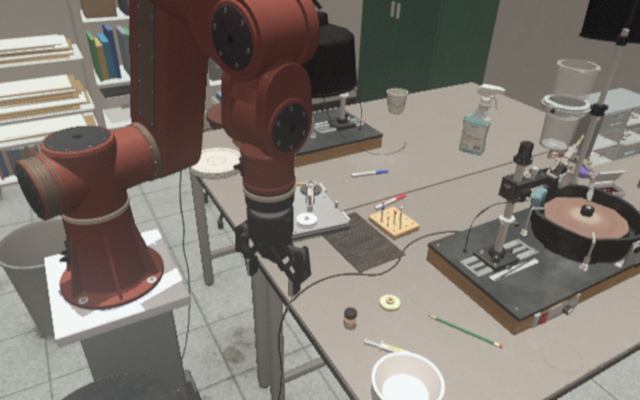

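The top view shows the drive at about (268,200), the turnbutton at (260,230), the arm from (240,165) to (280,190), and the dish at (199,201). I'll enlarge this area.

```bash
cat > h.py <<'E'
import numpy as np
def unproj(c,u,v,z):
    K=c["camera_matrix"];E=c["extrinsics"];R=E[:3,:3];o=-R.T@E[:3,3]
    d=R.T@np.linalg.inv(K)@np.array([u,v,1.]);return o+d*(z-o[2])/d[2]
def proj(c,p):
    E=c["extrinsics"];q=c["camera_matrix"]@(E[:3,:3]@np.asarray(p)+E[:3,3]);return q[:2]/q[2]
E
python3 - <<'E'
import cv2
im=cv2.imread("pics/top0.png")[135:260,190:340]
cv2.imwrite("pics/crop0.png",cv2.resize(im,None,fx=4.8,fy=4.8,interpolation=cv2.INTER_CUBIC))
E
```

```text
(no output)
```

View pics/crop0.png

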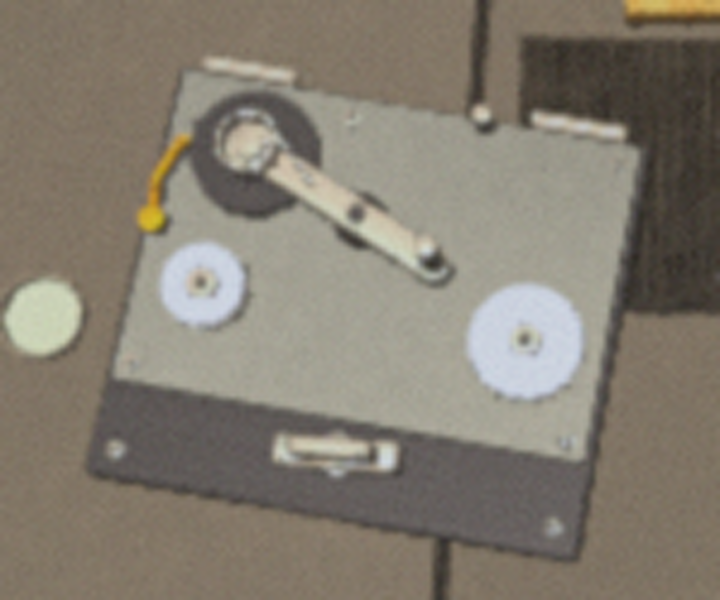

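The crop shows the bar from (275,447) to (398,460), pulley hubs at (203,283) and (525,340), the pin top at (428,245), the pivot at (248,140), and the slab's front corners at (88,473) and (577,558). I'll fit the base pose to these points.

Run:
```python
import numpy as np
from h import *
from scipy.optimize import least_squares
c=np.load("top0.npz")
f=lambda u,v:((u+.5)/4.8-.5+190,(v+.5)/4.8-.5+135)
P=[((88,473),(-135,130,18)),((577,558),(-135,-130,18)),((203,283),(-30,85,44)),((525,340),(-30,-85,44)),((115,380),(-85,125,26)),((585,462),(-85,-125,26)),((182,70),(87,125,26)),((642,148),(87,-125,26)),((428,245),(0,-31,85)),((333,447),(-103,0,60))]
W=np.array([unproj(c,*f(*a),b[2]/1000)[:2] for a,b in P]);B=np.array([b[:2] for a,b in P])/1000
T=lambda p,B:np.c_[p[0]+B[:,0]*np.cos(p[2])-B[:,1]*np.sin(p[2]),p[1]+B[:,0]*np.sin(p[2])+B[:,1]*np.cos(p[2])]
s=least_squares(lambda p:(T(p,B)-W).ravel(),[.45,0.1,0],loss='soft_l1',f_scale=.002);p=s.x
print(p,np.degrees(p[2]));print(((W-T(p,B))*1e3).round(1).tolist())
a,b=[unproj(c,*f(*q),.036)[:2] for q in((275,447),(398,460))]
print("bar len",np.linalg.norm(a-b),"mid",(a+b)/2)
d=a-b;print("button angle",np.arctan2(d[1],d[0])-np.pi/2-p[2])
for n,q in dict(fin=(-.103,0),pin=(0,-.031),piv=(.045,.075)).items(): print(n,T(p,np.array([q])),)
# clear objs; height of depth around
z=c["range_z"];E=c["extrinsics"]
for n,(u,v) in dict(pin=(279,186),dish=(199,201)).items():
    D=z[v,u];X=E[:3,:3].T@(D*(np.linalg.inv(c["camera_matrix"])@[u,v,1])-E[:3,3]);print(n,X)
v,u=np.mgrid[0:400:1,0:640:1];R=np.stack([u,v,np.ones_like(u)],-1)@np.linalg.inv(c["camera_matrix"]).T*z[...,None]
X=((R-E[:3,3])@E[:3,:3]).reshape(-1,3);X=X[(z.ravel()>0)&(X[:,2]>.1)]
m=(np.hypot(X[:,0]-.43,X[:,1]-.03)<.35);X=X[m]
for y in np.arange(-.3,.4,.05):
    k=abs(X[:,1]-y)<.025
    if k.any():print(y.round(2),X[k].min(0).round(2),X[k].max(0).round(2))
```

```text
[ 0.56795924  0.03253522 -0.11778049] -6.748325243289421
[[1.2, -1.7], [1.6, 1.4], [0.2, -0.3], [-0.8, 1.3], [0.2, -1.7], [-0.1, 0.8], [-0.6, 1.2], [-1.6, 0.4], [0.4, -0.6], [-0.3, -1.1]]
bar len 0.06310738948374307 mid [0.46513499 0.04544082]
button angle 0.06567220665637169
fin [[0.46567283 0.04463858]]
pin [[0.56431648 0.00174999]]
piv [[0.6214606  0.10172773]]
pin [5.63730321e-01 5.03990372e-04 8.54874910e-02]
dish [0.53338344 0.21322435 0.00119232]
-0.1 [ 0.29 -0.12  0.63] [ 0.31 -0.08  0.8 ]
-0.05 [ 0.28 -0.07  0.45] [ 0.3  -0.03  0.78]
-0.0 [ 0.26 -0.02  0.27] [0.28 0.02 0.72]
0.05 [0.25 0.03 0.26] [0.27 0.07 0.66]
0.1 [0.23 0.08 0.27] [0.77 0.12 0.54]
0.15 [0.22 0.13 0.3 ] [0.73 0.17 0.54]
0.2 [0.58 0.18 0.33] [0.71 0.22 0.54]
0.25 [0.55 0.23 0.33] [0.69 0.27 0.63]
0.3 [0.55 0.28 0.24] [0.68 0.32 0.56]
0.35 [0.55 0.33 0.1 ] [0.62 0.35 0.49]
```

The fit agrees within 2 mm: pin top 85.5 mm high, bar 63 mm long, button at about +0.07 rad. Next I'll check reach for both turning directions.

```bash
cat >> h.py <<'E'
X0,Y0,TH=.56796,.03254,-.11778
def w(x,y,z):
    return np.array([X0+x*np.cos(TH)-y*np.sin(TH),Y0+x*np.sin(TH)+y*np.cos(TH),z])
def down(yaw):  # jaw axis (tool y) at this world yaw
    x=np.array([0,0,-1.]);y=np.array([np.cos(yaw),np.sin(yaw),0]);return np.c_[x,y,np.cross(x,y)]
def pin(t):
    a=-np.pi/2-.40+t;return .045+.115*np.cos(a),.075+.115*np.sin(a)
E
python3 - <<'E'
from station import env
from h import *
print(pin(0),pin(.5))
q=lambda p,y:(lambda r:None if r is None else np.round(r,2))(env.inverse_kinematics(p,down(y)))
for b in(0,np.pi):
  for r in(-1.57,0,1.57): print(b,r,q(w(-.103,0,.115),TH+.066+b+r),q(w(-.103,0,.2),TH+.066+b+r))
  for t in(0,.5): print(b,t,q(w(*pin(t),.127),TH-.4+t+b),q(w(*pin(t),.22),TH-.4+t+b))
E
```

```text
(np.float64(0.00021689063450520268), np.float64(-0.0309220143103318)) (np.float64(0.05648084291438525), np.float64(-0.03942547900697296))
0 -1.57 [-0.06  0.39 -0.58  0.6   0.    3.13] [-0.06  0.27 -0.47  0.82  0.    3.13]
0 0 [-0.06  0.39 -0.58  0.6   0.    1.56] [-0.06  0.27 -0.47  0.82  0.    1.56]
0 1.57 [-0.06  0.39 -0.58  0.6   0.   -0.01] [-0.06  0.27 -0.47  0.82  0.   -0.01]
0 0 [-0.13  0.52 -0.3   0.75  0.    1.96] [-0.13  0.42 -0.19  0.96  0.    1.96]
0 0.5 [-0.14  0.61 -0.14  0.82  0.    1.45] [-0.14  0.52 -0.02  1.03  0.    1.45]
3.141592653589793 -1.57 [-0.06  0.39 -0.58  0.6   0.   -0.01] [-0.06  0.27 -0.47  0.82  0.   -0.01]
3.141592653589793 0 [-0.06  0.39 -0.58  0.6   0.   -1.58] [-0.06  0.27 -0.47  0.82  0.   -1.58]
3.141592653589793 1.57 [-0.06  0.39 -0.58  0.6   0.    3.13] [-0.06  0.27 -0.47  0.82  0.    3.13]
3.141592653589793 0 [-0.13  0.52 -0.3   0.75 -0.   -1.18] [-0.13  0.42 -0.19  0.96 -0.   -1.18]
3.141592653589793 0.5 [-0.14  0.61 -0.14  0.82  0.   -1.69] [-0.14  0.52 -0.02  1.03  0.   -1.69]
```

Run:
```python
from station import env
from h import *
import cv2
Y=TH+.066
env.move_to(w(-.103,0,.20),down(Y)); env.move_gripper(.045)
env.movel(w(-.103,0,.116),rate=.1)
print("down",env.current_wrist_force().round(1),env.current_ee_pos().round(4),w(-.103,0,.116).round(4))
print("grip",env.move_gripper(0),env.current_grip_width(),env.current_wrist_force().round(1))
for k in(.5,1,1.51): 
    env.move_to(w(-.103,0,.116),down(Y+k)); print(k,env.current_wrist_force().round(1),env.current_torque().round(2),env.current_grip_width())
env.move_gripper(.045)
env.movel(w(-.103,0,.22),rate=.15)
q=env.current_qpos();q=np.array(q);q[0]-=.5;env.move_j(q)
c=env.capture("top");np.savez("top1.npz",**c)
cv2.imwrite("pics/crop1.png",cv2.resize(c["img"][135:260,190:340,::-1],None,fx=4.8,fy=4.8,interpolation=cv2.INTER_CUBIC))
print(env.current_time())
```

```text
down [ 0.2 -1.1 -0.2] [0.466  0.0446 0.1164] [0.4657 0.0446 0.116 ]
grip False 0.008729815708247945 [-0.2 -0.4  6. ]
0.5 [5.7 1.7 0.3] [ 0.27 -1.15  0.01] 0.00852983241276848
1 [10.1  6.8 -6.8] [ 1.31 -2.14 -0.  ] 0.008294532455638161
1.51 [13.6 14.  -8.4] [ 2.82 -2.75  0.02] 0.00859817837740163
7.9583
```

View pics/crop1.png

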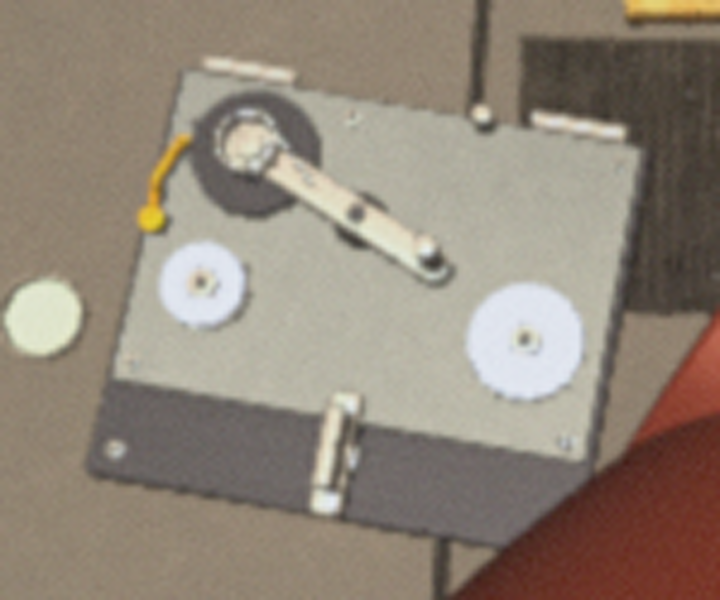

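The bar now runs from (349,396) to (326,514), square to the frame edge, and the tensioner is unmoved. The pin is next.

Run:
```python
from station import env
from h import *
import cv2
Y=TH+.0
P=w(*pin(0),.0)[:2]; P=P+[0.0003,-.0005]
env.move_to(np.r_[P,.22],down(Y))
env.movel(np.r_[P,.128],rate=.1)
print("down",env.current_wrist_force().round(1),env.current_ee_pos().round(4))
env.move_gripper(0);print("grip",env.current_grip_width(),env.current_wrist_force().round(1))
for t in np.arange(.1,.51,.1):
    env.movel(w(*pin(t),.128),rate=.05);print(round(t,2),env.current_wrist_force().round(1),env.current_ee_pos().round(4),w(*pin(t),.128).round(4),env.current_grip_width())
env.hold(.4)
for n in("top","side"):
    c=env.capture(n);np.savez(n+"2.npz",**c)
    a,b,s=((135,260),(190,340),4.8) if n=="top" else ((150,270),(240,390),5)
    cv2.imwrite(f"pics/{n}2.png",cv2.resize(c["img"][a[0]:a[1],b[0]:b[1],::-1],None,fx=s,fy=s,interpolation=cv2.INTER_CUBIC))
print(env.current_time(),env.current_wrist_force().round(1))
```

```text
down [ 0.1  0.5 -0.1] [0.5653 0.0012 0.1286]
grip 0.010179593239321388 [-1.9 -0.4  5.7]
0.1 [-5.8 -3.8  7. ] [ 0.5743 -0.0042  0.1282] [ 0.5748 -0.0034  0.128 ] 0.009971418254269043
0.2 [-12.4  -2.6  14.4] [ 0.5831 -0.0078  0.128 ] [ 0.5855 -0.0075  0.128 ] 0.009691849398017836
0.3 [-10.   -8.3  11. ] [ 0.5948 -0.012   0.1281] [ 0.5966 -0.0106  0.128 ] 0.010046232475155379
0.4 [ -9.4 -11.2  11.1] [ 0.6065 -0.0147  0.1282] [ 0.6079 -0.0125  0.128 ] 0.010361158318629837
0.5 [-7.1 -8.6  8.3] [ 0.6185 -0.0149  0.1282] [ 0.6194 -0.0132  0.128 ] 0.009969539129881999
13.1833 [-6.6 -8.   6.9]
```

View pics/top2.png

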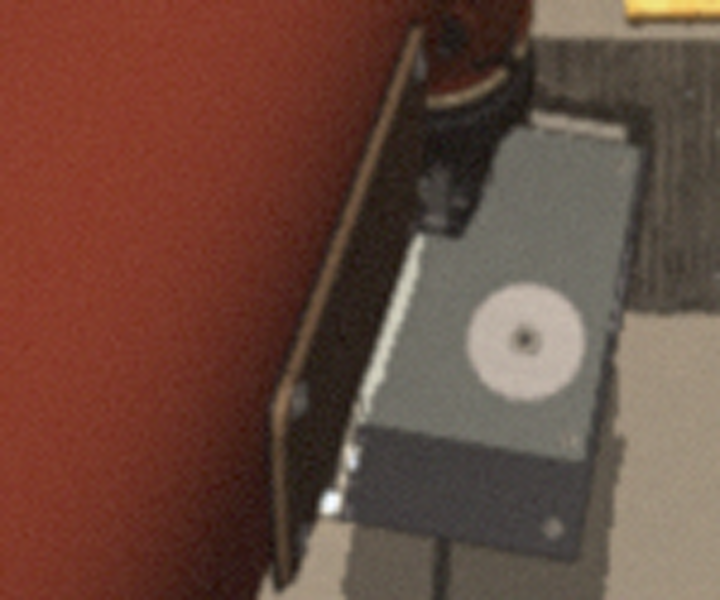

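View pics/side2.png

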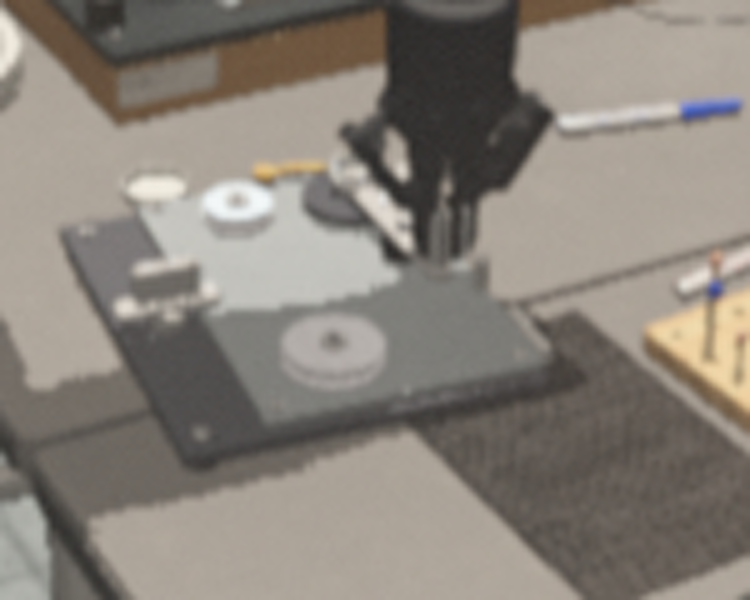

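In the side view, the arm runs from its pivot at (350,170) into the fingers at (440,260). The frame is flat and the turnbutton still lies across the edge at (165,290). The TCP position gives a tensioner angle of about 0.49 rad, and the 10 N sideways load matches the spring pushed back.

Run:
```python
from station import env
from h import *
p=env.current_ee_pos();d=p-w(.045,.075,0)
print("theta",np.arctan2(d[1],d[0])-TH+np.pi/2+.4,env.current_wrist_force().round(1),env.current_grip_width(),env.current_time())
env.sign_off()
```

```text
theta 0.490768775052398 [-6.6 -8.   6.9] 0.01028471023703953 13.1833
the job is handed in; nothing more can be done
```

I turned the turnbutton a quarter turn so it lies across the frame's front edge. I then gripped the push pin, swung the tensioner arm back past its click, and handed the job in at 13.2 s with the gripper still holding it.

- **Turnbutton:** the overhead picture taken after the turn showed it square to the frame edge within a few hundredths of a rad. It was still across the edge in the last side view.
- **Tensioner:** the gripper position puts the arm at about 0.49 rad, against the 0.41 rad needed. This comes from the gripper pose and my fitted drive position (good to about 2 mm). I did not measure the arm directly, because the robot hid the pin from the overhead camera.
- **Hold:** the sideways force was about 10 N, as expected for the arm pushed back. The grip width read 10.3 mm on the 12 mm pin. The fin also read about 1.4 mm under its real thickness, so I take the pin to be gripped.
- **Frame and bystanders:** the frame looked flat in the last side view; I did not measure its angle. I kept clear of the jar, gear and dish. The dish looked unmoved in the overhead picture after the turn. I did not check the jar and gear again.

No check failed or disagreed.

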